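# Last cross-order pass on a pressure pot's wing nuts

### The job

The lid of the small pressure pot is on its last tightening pass, and the wing nut above the outlet spout is already tight. With the fork-ended T-key (not the fingers), turn the other three wing nuts clockwise to their stops in cross order: first the nut diametrically opposite the spout, and only then the two at the sides, in either order. Then stand the key upright on the bench, clear of the pot, and let go.

Things in the scene. Friction and masses are not known exactly. Their poses are not given: they have to be found in the camera images.
- fork_key: T-key with a forked end, 0.25 kg, upright on the bench (its neighbour has a round socket end). Origin: centre of the underside, z up. Wooden handle bar along x, 60 mm long, 14 wide (y), 70 to 98 mm up. Fork: two dark steel cheeks 38 mm long (x), 6 thick, 24 deep, open slot 20 mm wide between them along x. Lowered over a nut, slot along the wings, it has 0.33 rad of slack before it drives.
- pot: round pot fixed to the bench; lid 190 mm across, top 70 mm up. Origin: centre of underside. Brass spout along its +x, to 124 mm from the axis. Four wing nuts on the lid, 65 mm from the axis, along +x (tight, fixed, wings radial), +y, -x, -y: boss 22 mm across, 6 high; wings 44 mm long over both, 8 thick, 6 to 26 mm above the lid. Mid-lid cap 12 mm high, 44 across.
- nut_opposite (a joint): brass wing nut on the pot's -x side, diametrically opposite the spout, the one to tighten first. Value q: its clockwise turn seen from above, rad: 0 to 0.25 loose; 1.0 hard stop = tight, wings pointing at the lid's centre. At q the wings' line stands 1.0 - q rad counter-clockwise of that radial line. Friction 0.1 N m; stays where left, does not rise or sink.
- nut_left (a joint): brass wing nut on the pot's +y side. Value q: its clockwise turn seen from above, rad: 0 to 0.25 loose; 1.0 hard stop = tight, wings pointing at the lid's centre. At q the wings' line stands 1.0 - q rad counter-clockwise of that radial line. Friction 0.1 N m; stays where left, does not rise or sink.
- nut_right (a joint): brass wing nut on the pot's -y side. Value q: its clockwise turn seen from above, rad: 0 to 0.25 loose; 1.0 hard stop = tight, wings pointing at the lid's centre. At q the wings' line stands 1.0 - q rad counter-clockwise of that radial line. Friction 0.1 N m; stays where left, does not rise or sink.
Not all that is in view belongs to the job. What is shaped like the fork_key but orange is not meant.

How it is judged:
By the outcome, as a careful person would: the job done as asked, in the order asked, and still so for the second after the job is handed in, with the robot touching nothing.
It also fails if it takes over 54 s, if anything falls off the work surface, if the arm or the gripper's body presses on something with over 40 N, if the wrist force passes 120 N, or if a joint passes its speed limit or range.

### The arm

A 6-joint arm with a two-finger parallel gripper is mounted at the origin on the work surface. World frame = base frame: x ahead of the robot, y to its left, z up, the work surface at z = 0. Lengths are in m, angles in rad, forces in N, time in s.
With the tool pointing down it reaches from about 0.35 to 0.775 m from the base axis. Payload 5.5 kg.
Tool frame: the origin (TCP) lies on the centre line of the jaws, within the pads' length; the fingertips stand 11 mm ahead of it and the grasp point (between the pads) lies 8 mm behind it (env.tip_reach is the distance from the TCP to the fingertips, in m); z points along the fingers, x is the direction in which the jaws open and shut, and the axes are right-handed (so a half turn about z gives the same grasp; the last joint's range is limited). The gripper opens to 85 mm and grips with 20 to 120 N. Pads are 22 mm wide; open, the fingers measure 114 mm over their backs; the gripper's body (76 mm by 85 mm) begins 54 mm behind the grasp point. The pads swing forward as they close: fully open they stand 13 mm farther back than shut.
Start: joints at [-1.26, 0.313, 0.046, 1.304, 0, 1.431], TCP at [0.251, -0.518, 0.22] pointing down, gripper open.
Joint ranges: [-2.76, 2.76], [-0.86, 1.69], [-1.03, 1.26], [-2.2, 2.34], [-1.47, 1.5], [-3.14, 3.14]. Speed limits (rad/s): [2.57, 2.57, 3.14, 3.14, 3.14, 3.14].

### API

Orientations are given as a unit quaternion [w, x, y, z].
In Python, from workcell import env gives the robot as it stands.
- The arm moves only by the tool carry_out, never from a script. Its argument "moves" is one flat list of numbers, 7 for each row, row after row: the gripper command: -1 is shut, 1 is fully open, values between are in proportion, then the shift along the tool's x, y, z in m, then the turn, a rotation vector about the tool's x, y, z in degrees. A call has exactly 5 rows; each row shifts and turns the pose as measured when the row begins, along the tool's axes as they then stand; what a row does not reach is not made up. A row lasts 1/8 s, in which the tool goes at most 62.5 mm and 10.7 degrees, less where a joint would pass 70% of its speed; a pose out of reach is approached as far as the arm can. A call is refused whole if a number of a shift passes 0.0625 or a number of a turn 10.7, either way. A call with a gripper value outside its range is refused whole. The fingers move at their own pace and stop on an object; "squeeze" is the grip in N (left out, the last holds). Time passes only in rows, so rows that do not move let the fingers close, or fill a call up. It gives the time, the measured TCP pose, the force and the opening at its end, in the units of the state.
- env.get_state(): the state, without advancing time (a new reading comes with each control period).
- env.read_camera(name): name is "scene" or "top"; returns the picture (400x640x3 uint8, red, green, blue); there is no depth.
- env.calibration(name): a dict with "camera_matrix" (3x3 intrinsics, pixels), "k1" (the pictures are not rectified: a ray, as slopes to the right and down, at radius r is drawn at 1 + k1 r^2 times it, then the intrinsics apply), "rvec" (rotation vector, rad) and "tvec" (3), from world to camera coordinates, as OpenCV has them. Camera axes: x right, y down, z forward; pixel columns grow to the right and rows downward; lengths in m; the calibration is good to about 2 mm. A picture is of the moment at which its call begins. calibration takes no time and is no camera call.
- env.hand_in(): hands the job in, once; it reports no verdict.
The state is a dict: "clock": time; "joint_pos": joint angles; "qvel": joint speeds; "tau": joint torques, N m; "tcp_pos": TCP position; "orientation": TCP orientation; "wrist_force": force on the tool from outside, world axes, zero at the start; "ft_torque": the same for the moment, N m; "finger_gap": finger opening in m.
Only numpy, scipy, OpenCV 4.12 (cv2) and the standard library are available. Lean on these libraries where they do the work, as an engineer would, in place of code of your own. Each camera call takes 0.05 s, during which the arm holds its last target. There are 200 camera calls.

## Working session

There is one attempt and no reset: what is moved stays moved. The work goes in short steps, Python scripts to look and compute and a tool call to move; the robot and the scene stay as the last step left them, time stands still between calls to the robot, and variables do not carry over. Pictures are saved under pics/ and viewed, about 8 in all and at most 12, crops included, and the job is handed in when it is done.

Besides the shell and the picture viewer there is one more tool, called after "Request:" by a JSON object that holds its "fn" and its "kwargs". carry_out: Moves the arm, as the interface text tells. Its arguments: {"type":"object","properties":{"moves":{"type":"array"},"squeeze":{"type":"number"}},"required":["moves"]}

```bash
mkdir -p pics; ls; cat > h.py <<'E'
import numpy as np, cv2
from workcell import env
def snap(n,f):
    im=env.read_camera(n); cv2.imwrite('pics/'+f,im[...,::-1]); return im
def ray(n,u,v):
    c=env.calibration(n);K=np.array(c['camera_matrix'],float);k1=c['k1']
    R=cv2.Rodrigues(np.array(c['rvec'],float))[0];t=np.array(c['tvec'],float).ravel()
    s=cv2.undistortPoints(np.array([[[u,v]]],float),K,np.array([k1,0,0,0.]))[0,0]
    return -R.T@t, R.T@np.array([s[0],s[1],1])
def onz(n,u,v,z):
    o,d=ray(n,u,v); return o+d*(z-o[2])/d[2]
def proj(n,P):
    c=env.calibration(n)
    return cv2.projectPoints(np.array(P,float).reshape(-1,3),np.array(c['rvec'],float),np.array(c['tvec'],float),np.array(c['camera_matrix'],float),np.array([c['k1'],0,0,0.]))[0][:,0]
def tri(a,b):
    (o1,d1),(o2,d2)=ray(*a),ray(*b)
    s=np.linalg.lstsq(np.c_[d1,-d2],o2-o1,rcond=None)[0]
    p,q=o1+d1*s[0],o2+d2*s[1]; return (p+q)/2,np.linalg.norm(p-q)
E
python3 - <<'E'
from h import *
for n in('top','scene'):
    im=snap(n,n+'0.png'); print(n,ray(n,320,200),env.calibration(n)['k1'],env.calibration(n)['camera_matrix'])
s=env.get_state();print(s)
E
```

```text
pics
top (array([ 0.33616714, -0.07535699,  1.03623986]), array([ 0.19885634,  0.01341529, -0.98006866])) 0.0047720252300489634 [[459.52151933   0.         313.25745386]
 [  0.         459.52151933 203.01687664]
 [  0.           0.           1.        ]]
scene (array([0.83466406, 0.53193104, 0.65011279]), array([-0.3473373 , -0.6789337 , -0.64697271])) -0.027327712464840417 [[440.44336064   0.         320.84177232]
 [  0.         440.44336064 194.35586289]
 [  0.           0.           1.        ]]
{'clock': 0.1, 'joint_pos': array([-1.25956169e+00,  3.13967485e-01,  4.50803777e-02,  1.30363478e+00,
        2.83017656e-05,  1.43120567e+00]), 'qvel': array([ 0.00045438, -0.00360193,  0.00233421, -0.00083776,  0.00010781,
       -0.00133703]), 'tau': array([ 2.39486166e-03, -4.81726205e+01,  2.99243796e+01,  1.27654412e-02,
       -2.04221155e-04, -5.14169528e-06]), 'tcp_pos': array([ 0.25038369, -0.51707319,  0.21916909]), 'orientation': array([-5.66365644e-04,  8.47262483e-01, -5.31173738e-01, -6.51014620e-04]), 'wrist_force': array([-1.20469686, -1.23804762, -0.69788338]), 'ft_torque': array([-0.06360287,  0.00977668, -0.01355512]), 'finger_gap': 0.08541955842333042}
```

View pics/top0.png

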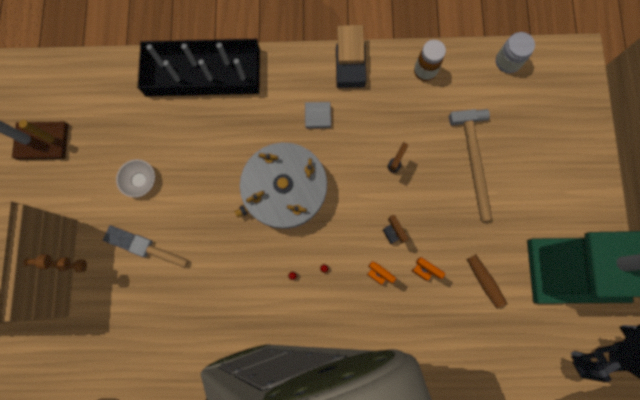

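View pics/scene0.png

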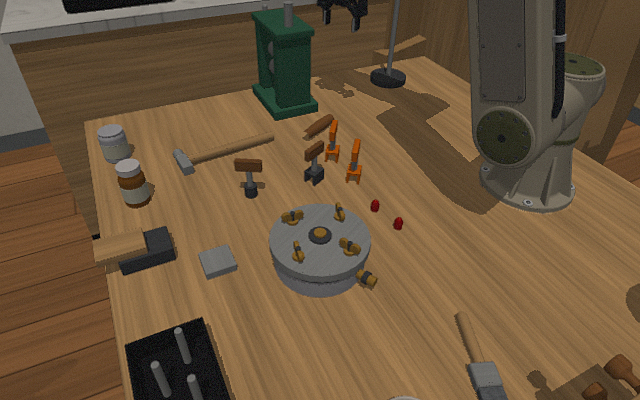

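The top view shows the pot at about (284,185) with its spout at (242,212). The fork key is at about (395,231), the round-socket key at (398,160), and the orange look-alikes near (382,272) and (428,268). Next I'll enlarge both views.

```bash
python3 - <<'E'
from h import *
t=cv2.imread('pics/top0.png');s=cv2.imread('pics/scene0.png')
a=cv2.resize(t[130:260,225:425],(800,520),interpolation=cv2.INTER_CUBIC)
cv2.imwrite('pics/ct.png',a)
b=cv2.resize(s[130:300,225:395],(600,600),interpolation=cv2.INTER_CUBIC)
cv2.imwrite('pics/cs.png',b)
E
```

```text
(no output)
```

View pics/ct.png

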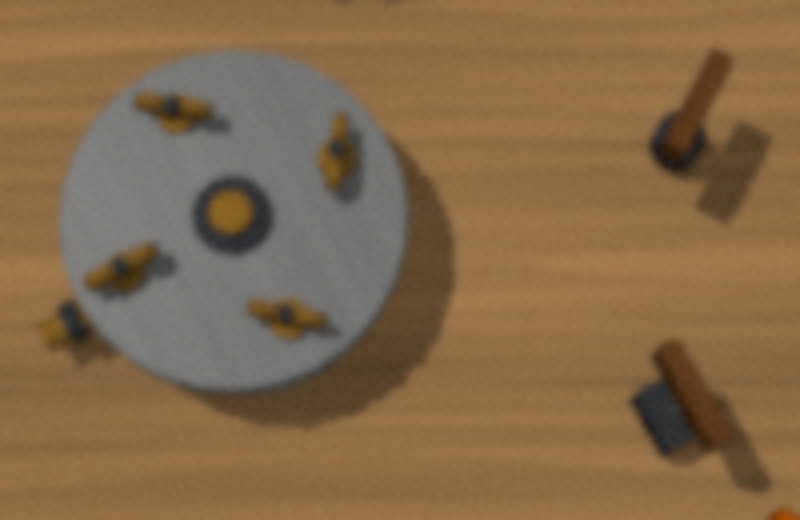

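View pics/cs.png

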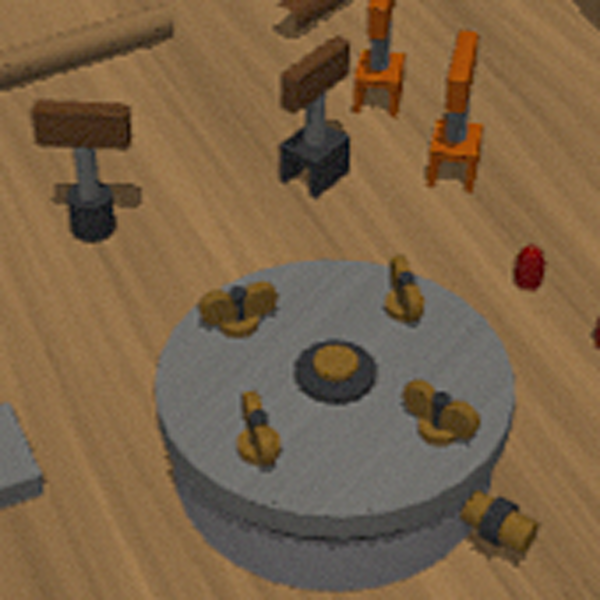

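The top crop shows the spout nut at (256,197), the opposite nut at (309,169), the left nut (+y) at (297,209) and the right nut (-y) at (269,157). The key with the dark fork is the one nearest (395,230). Next I'll measure with colour masks in both views.

```bash
cat > m.py <<'E'
from h import *
def blobs(im,lo,hi,box,amin=8):
    h=cv2.cvtColor(im,cv2.COLOR_RGB2HSV); m=cv2.inRange(h,lo,hi); k=np.zeros_like(m); x0,y0,x1,y1=box; k[y0:y1,x0:x1]=255; m&=k
    n,l,st,c=cv2.connectedComponentsWithStats(m)
    return [(c[i],np.argwhere(l==i)[:,::-1]) for i in range(1,n) if st[i,4]>=amin]
def line(n,pts,z):
    P=np.array([onz(n,*p,z)[:2] for p in pts]); m=P.mean(0); w,v=np.linalg.eigh(np.cov((P-m).T)); d=v[:,1]
    return m,np.degrees(np.arctan2(d[1],d[0]))%180,2*np.sqrt(3*w)
E
python3 - <<'E'
from m import *
t=cv2.imread('pics/top0.png')[...,::-1].copy();s=cv2.imread('pics/scene0.png')[...,::-1].copy()
ht=cv2.cvtColor(t,cv2.COLOR_RGB2HSV);hs=cv2.cvtColor(s,cv2.COLOR_RGB2HSV)
for p in [(309,170),(283,183),(250,160),(400,231),(391,234),(340,230)]: print('t',p,ht[p[1],p[0]])
for p in [(348,245),(320,235),(290,260),(314,151),(312,173),(250,220)]: print('s',p,hs[p[1],p[0]])
for n,im,box in(('top',t,(235,140,330,230)),('scene',s,(265,195,380,300))):
    for c,p in blobs(im,(10,140,70),(28,255,255),box): 
        print(n,c.round(1),len(p),[np.round(x,3) for x in line(n,p,.085)])
E
```

```text
t (309, 170) [ 19 184  97]
t (283, 183) [ 18 186 136]
t (250, 160) [ 15   8 124]
t (400, 231) [ 13 174  94]
t (391, 234) [138  25  51]
t (340, 230) [ 16 132 145]
s (348, 245) [10 24 32]
s (320, 235) [ 19 173 125]
s (290, 260) [ 26  16 114]
s (314, 151) [ 10 100  66]
s (312, 173) [20 14 55]
s (250, 220) [ 15 121 150]
top [268.3 157.4] 62 [array([0.625, 0.048]), np.float64(77.103), array([0.015, 0.035])]
top [309.5 162. ] 10 [array([ 0.613, -0.041]), np.float64(179.677), array([0.004, 0.012])]
top [308.8 170.9] 46 [array([ 0.593, -0.039]), np.float64(130.961), array([0.016, 0.017])]
top [282.2 182.6] 89 [array([0.568, 0.018]), np.float64(62.432), array([0.02 , 0.021])]
top [259.5 194.1] 23 [array([0.544, 0.066]), np.float64(123.146), array([0.008, 0.013])]
top [252.7 199.3] 34 [array([0.533, 0.081]), np.float64(88.159), array([0.009, 0.029])]
top [296.8 209.3] 63 [array([ 0.51 , -0.013]), np.float64(77.786), array([0.014, 0.033])]
top [237.9 213.2] 54 [array([0.503, 0.111]), np.float64(22.962), array([0.013, 0.019])]
scene [338.1 204.5] 23 [array([ 0.505, -0.034]), np.float64(65.806), array([0.009, 0.017])]
scene [291.9 216.9] 184 [array([ 0.601, -0.039]), np.float64(9.841), array([0.032, 0.041])]
scene [341.9 214.7] 38 [array([ 0.512, -0.005]), np.float64(69.979), array([0.008, 0.026])]
scene [336.8 216.2] 26 [array([ 0.523, -0.005]), np.float64(76.089), array([0.007, 0.022])]
scene [319.6 232.4] 100 [array([0.572, 0.021]), np.float64(61.802), array([0.02 , 0.023])]
scene [349.3 247.1] 185 [array([0.541, 0.076]), np.float64(101.627), array([0.027, 0.043])]
scene [295.7 243.3] 21 [array([0.623, 0.027]), np.float64(81.434), array([0.007, 0.013])]
scene [298.2 255.5] 87 [array([0.63 , 0.056]), np.float64(57.045), array([0.018, 0.022])]
scene [359.5 273.3] 51 [array([0.554, 0.135]), np.float64(37.789), array([0.01 , 0.019])]
scene [371.2 280.1] 87 [array([0.544, 0.156]), np.float64(50.24), array([0.015, 0.02 ])]
```

```bash
python3 - <<'E'
from m import *
t=cv2.imread('pics/top0.png')[...,::-1].copy();s=cv2.imread('pics/scene0.png')[...,::-1].copy()
print('cap',tri(('top',282.2,182.6),('scene',319.6,232.4)))
# lid from top grey mask
b=max(blobs(t,(0,0,60),(180,60,255),(232,135,335,235)),key=lambda x:len(x[1]))
hull=cv2.convexHull(b[1].astype(np.float32))[:,0]
P=np.array([onz('top',*p,.07)[:2] for p in hull])
print('lid top',b[0],[cv2.fitEllipse(P.astype(np.float32))])
# nuts grouped
B=blobs(t,(10,140,60),(28,255,255),(235,140,330,230),4)
C=[]
for nm,c in dict(spout=(256,197),opp=(309.5,167),left=(296.8,209),right=(268.5,157.5)).items():
    p=np.vstack([q for cc,q in B if np.hypot(*(cc-c))<11]); m,a,l=line('top',p,.087); print(nm,len(p),m.round(4),a.round(1),l.round(3)); C.append(m)
print('axis', [np.degrees(np.arctan2(*(C[i]-C[j])[::-1])) for i,j in((0,1),(2,3))],np.mean(C,0))
# key
for n,im,box in(('top',t,(383,205,415,255)),('scene',s,(300,138,330,188))):
    for lab,lo,hi in(('wood',(5,95 if n=='scene' else 150,25),(20,255,112 if n=='top' else 110)),('dark',(0,0,10),(180,70,70))):
        for c,p in blobs(im,lo,hi,box,15):
            r=cv2.minAreaRect(p.astype(np.float32)); print(n,lab,c.round(1),len(p),np.round(cv2.boxPoints(r),1).tolist(), [np.round(x,3) for x in line(n,p,.09 if lab=='wood' else .03)])
E
```

```text
cap (array([0.56982369, 0.01778096, 0.08128304]), np.float64(0.001618554727564319))
lid top [283.18870523 185.29850453] [((0.5679678320884705, 0.017613256350159645), (0.18799519538879395, 0.19055555760860443), 121.91365814208984)]
spout 69 [0.5363 0.0741] 116.4 [0.014 0.035]
opp 57 [ 0.5961 -0.0395] 174.1 [0.015 0.03 ]
left 63 [ 0.5094 -0.0134] 77.8 [0.014 0.033]
right 65 [0.624  0.0476] 76.9 [0.014 0.035]
axis [np.float64(117.75425358442067), np.float64(-151.96128535126584)] [0.56645248 0.01721325]
top wood [398.3 228.8] 227 [[387.1000061035156, 217.6999969482422], [394.79998779296875, 213.1999969482422], [409.79998779296875, 239.39999389648438], [402.0, 243.8000030517578]] [array([ 0.465, -0.223]), np.float64(28.082), array([0.016, 0.06 ])]
top dark [390.6 233.8] 139 [[382.79998779296875, 228.8000030517578], [390.29998779296875, 224.5], [398.3999938964844, 238.60000610351562], [390.79998779296875, 243.0]] [array([ 0.462, -0.215]), np.float64(25.602), array([0.019, 0.035])]
scene wood [307.5 138.7] 22 [[303.0, 138.0], [312.0, 138.0], [312.0, 140.0], [303.0, 140.0]] [array([ 0.463, -
[... 280 characters left out ...]
3 , 0.079])]
scene wood [327.1 156.8] 31 [[323.79998779296875, 160.6999969482422], [326.20001220703125, 152.1999969482422], [330.6000061035156, 153.5], [328.20001220703125, 161.89999389648438]] [array([ 0.454, -0.183]), np.float64(55.89), array([0.01 , 0.034])]
scene wood [311.5 181.4] 21 [[306.0, 181.0], [309.5, 176.8000030517578], [317.0, 183.0], [313.5, 187.1999969482422]] [array([ 0.524, -0.117]), np.float64(95.485), array([0.014, 0.03 ])]
scene dark [314.  172.8] 257 [[299.79998779296875, 177.39999389648438], [315.20001220703125, 155.39999389648438], [330.79998779296875, 166.39999389648438], [315.5, 188.3000030517578]] [array([ 0.471, -0.214]), np.float64(62.643), array([0.038, 0.082])]
```

```bash
cat >> h.py <<'E'
from scipy.spatial.transform import Rotation as Ro
def go(p,yaw=None):
    s=env.get_state(); q=np.array(s['orientation']); R=Ro.from_quat(np.r_[q[1:],q[0]]); M=R.as_matrix()
    y0=np.degrees(np.arctan2(M[1,0],M[0,0])); yaw=y0 if yaw is None else yaw
    T=Ro.from_matrix(np.c_[[np.cos(np.radians(yaw)),np.sin(np.radians(yaw)),0],[np.sin(np.radians(yaw)),-np.cos(np.radians(yaw)),0],[0,0,-1]])
    print('t',round(s['clock'],2),'tcp',np.round(s['tcp_pos'],4),'yaw',y0.round(1),'j6',s['joint_pos'][5].round(2),'F',np.round(s['wrist_force'],1),'T',np.round(s['ft_torque'],2),'gap',round(s['finger_gap'],4))
    print('shift mm',(M.T@(np.array(p)-s['tcp_pos'])*1000).round(1),'turn',np.degrees((R.inv()*T).as_rotvec()).round(1))
E
python3 - <<'E'
from h import *
print(tri(('top',398.3,228.8),('scene',313.7,150.8)))
print(onz('scene',313.7,150.8,.084),onz('top',398.3,228.8,.094))
go((.464,-.2215,.13),-61.9)
E
```

```text
(array([ 0.46647594, -0.22467375,  0.08358904]), np.float64(0.0011494881958368803))
[ 0.46713866 -0.22458757  0.084     ] [ 0.46457267 -0.22271563  0.094     ]
t 0.1 tcp [ 0.2504 -0.5171  0.2192] yaw -64.2 j6 1.43 F [-1.2 -1.2 -0.7] T [-0.06  0.01 -0.01] gap 0.0854
shift mm [-172.8 -321.    89.5] turn [-0.   0.1 -2.3]
```

Request:
{"fn": "carry_out", "kwargs": {"moves": [1, -0.021, -0.04, 0, 0, 0, -1, 1, -0.021, -0.04, 0, 0, 0, -1, 1, -0.021, -0.04, 0, 0, 0, -0.3, 1, -0.021, -0.04, 0, 0, 0, 0, 1, -0.021, -0.04, 0, 0, 0, 0]}}

```text
clock: 0.72
tcp_pos: [0.3809, -0.3288, 0.2164]
orientation: [-0.002, 0.856, -0.517, -0.002]
wrist_force: [-0.5, -0.5, -0.3]
finger_gap: 0.0852
```

Request:
{"fn": "carry_out", "kwargs": {"moves": [1, -0.021, -0.04, 0.01, 0, 0, 0, 1, -0.021, -0.04, 0.02, 0, 0, 0, 1, -0.021, -0.035, 0.02, 0, 0, 0, 1, 0, 0, 0.01, 0, 0, 0, 1, 0, 0, 0, 0, 0, 0]}}

```text
clock: 1.35
tcp_pos: [0.4554, -0.2125, 0.154]
orientation: [-0.002, 0.858, -0.514, -0.003]
wrist_force: [-0.2, -0.6, -0.1]
finger_gap: 0.0857
```

```bash
python3 - <<'E'
from h import *
go((.4655,-.223,.076),-61.9)
E
```

```text
t 1.35 tcp [ 0.4554 -0.2125  0.154 ] yaw -61.9 j6 2.05 F [-0.2 -0.6 -0.1] T [-0.01 -0.   -0.02] gap 0.0857
shift mm [14.6 -4.  77.9] turn [ 0.   0.4 -0. ]
```

Request:
{"fn": "carry_out", "kwargs": {"moves": [1, 0.0146, -0.004, 0.01, 0, 0.4, 0, 1, 0, 0, 0.03, 0, 0, 0, 1, 0, 0, 0.03, 0, 0, 0, 1, 0, 0, 0.008, 0, 0, 0, 1, 0, 0, 0, 0, 0, 0]}}

```text
clock: 1.98
tcp_pos: [0.4686, -0.2327, 0.0754]
orientation: [0.001, 0.855, -0.518, 0.004]
wrist_force: [0.2, -0.4, -0.2]
finger_gap: 0.0851
```

```bash
python3 - <<'E'
from h import *
go((.4655,-.223,.076),-61.9)
E
```

```text
t 1.98 tcp [ 0.4686 -0.2327  0.0754] yaw -62.4 j6 2.05 F [ 0.2 -0.4 -0.2] T [-0.02 -0.04 -0.02] gap 0.0851
shift mm [-10.1  -1.7  -0.7] turn [-0.1 -0.5 -0.5]
```

Request:
{"fn": "carry_out", "kwargs": {"moves": [1, -0.01, -0.0017, -0.0005, 0, -0.5, -0.5, 1, 0, 0, 0, 0, 0, 0, -1, 0, 0, 0, 0, 0, 0, -1, 0, 0, 0, 0, 0, 0, -1, 0, 0, 0, 0, 0, 0], "squeeze": 70}}

```text
clock: 2.6
tcp_pos: [0.4674, -0.2241, 0.0793]
orientation: [-0.001, 0.858, -0.514, 0.003]
wrist_force: [-0.3, 0.4, 0.5]
finger_gap: 0.0323
```

Request:
{"fn": "carry_out", "kwargs": {"moves": [-1, 0, 0, 0, 0, 0, 0, -1, 0, 0, 0, 0, 0, 0, -1, 0, 0, 0, 0, 0, 0, -1, 0, 0, 0, 0, 0, 0, -1, 0, 0, 0, 0, 0, 0]}}

```text
clock: 3.22
tcp_pos: [0.4677, -0.2242, 0.0797]
orientation: [-0.001, 0.858, -0.514, 0.003]
wrist_force: [0.0, -0.1, 1.0]
finger_gap: 0.0114
```

```bash
python3 - <<'E'
from h import *
go((.4655,-.223,.076),-61.9)
E
```

```text
t 3.23 tcp [ 0.4677 -0.2242  0.0797] yaw -61.9 j6 2.05 F [ 0.  -0.1  1. ] T [ 0.01  0.04 -0.02] gap 0.0114
shift mm [-2.1  1.4  3.7] turn [-0.3 -0.3  0. ]
```

```bash
python3 - <<'E'
from h import *
s=snap('scene','s1.png'); t=snap('top','t1.png'); print(env.get_state()['finger_gap'])
a=cv2.resize(s[110:230,250:410],(800,600),interpolation=cv2.INTER_CUBIC)
cv2.imwrite('pics/c1.png',a[...,::-1])
E
```

```text
0.011489046404292887
```

View pics/c1.png

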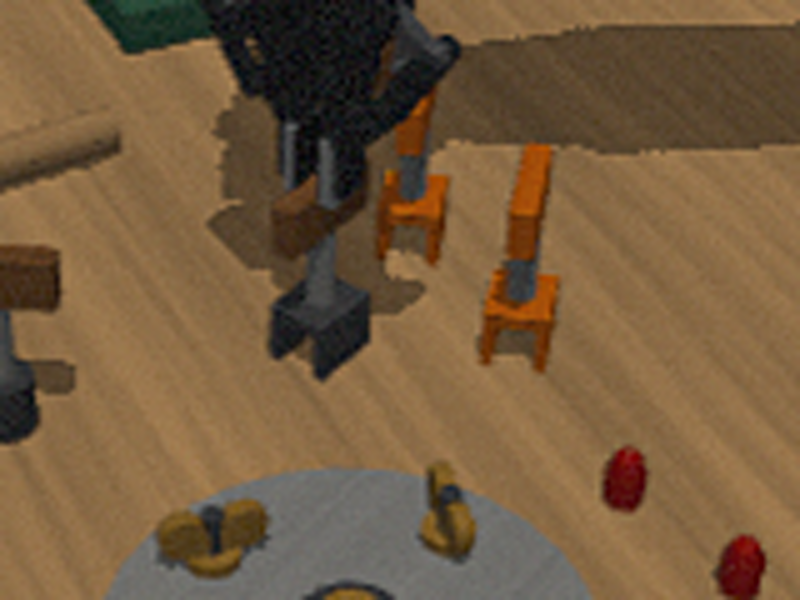

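The gripper holds the fork key by its wooden bar, clear of the orange keys. Next come the lift and turn.

Request:
{"fn": "carry_out", "kwargs": {"moves": [-1, 0, 0, -0.02, 0, 0, 0, -1, 0, 0, -0.035, 0, 0, 0, -1, 0, 0, -0.035, 0, 0, 0, -1, 0, 0, -0.03, 0, 0, 0, -1, 0, 0, 0, 0, 0, -5]}}

```text
clock: 3.95
tcp_pos: [0.4641, -0.2223, 0.1991]
orientation: [-0.001, 0.88, -0.475, -0.002]
wrist_force: [0.0, 0.1, -3.1]
finger_gap: 0.0113
```

Request:
{"fn": "carry_out", "kwargs": {"moves": [-1, 0, 0, 0, 0, 0, -10.5, -1, 0, 0, 0, 0, 0, -10.5, -1, 0, 0, 0, 0, 0, -10.5, -1, 0, 0, 0, 0, 0, -10.5, -1, 0, 0, 0, 0, 0, -10.5]}}

```text
clock: 4.58
tcp_pos: [0.4619, -0.221, 0.1959]
orientation: [-0.004, 1.0, -0.026, -0.004]
wrist_force: [-0.9, 0.1, -1.2]
finger_gap: 0.0115
```

Request:
{"fn": "carry_out", "kwargs": {"moves": [-1, 0, 0, 0, 0, 0, -10.5, -1, 0, 0, 0, 0, 0, -10.5, -1, 0, 0, 0, 0, 0, -10.5, -1, 0, 0, 0, 0, 0, -10.5, -1, 0, 0, 0, 0, 0, -10.5]}}

```text
clock: 5.2
tcp_pos: [0.4591, -0.2194, 0.1915]
orientation: [-0.009, 0.903, 0.429, -0.004]
wrist_force: [-0.4, -0.9, -3.0]
finger_gap: 0.0113
```

```bash
python3 - <<'E'
from h import *
go((.5975,-.0397,.195),84)
E
```

```text
t 5.2 tcp [ 0.4591 -0.2194  0.1915] yaw 50.8 j6 0.08 F [-0.4 -0.9 -3. ] T [-0.08 -0.03  0.01] gap 0.0113
shift mm [226.7  -6.4  -3.5] turn [ -1.1  -0.3 -33.2]
```

Request:
{"fn": "carry_out", "kwargs": {"moves": [-1, 0, 0, -0.003, -1, 0, -10.5, -1, 0, 0, -0.003, 0, 0, -10.5, -1, 0, 0, -0.002, 0, 0, -10.5, -1, 0.02, 0.012, -0.002, 0, 0, 0, -1, 0.04, 0.025, -0.002, 0, 0, 0]}}

```text
clock: 5.82
tcp_pos: [0.5001, -0.164, 0.1994]
orientation: [-0.006, 0.75, 0.661, -0.001]
wrist_force: [0.6, 0.0, -3.1]
finger_gap: 0.0117
```

Request:
{"fn": "carry_out", "kwargs": {"moves": [-1, 0.04, 0.025, 0, 0, 0, 0, -1, 0.04, 0.025, 0, 0, 0, 0, -1, 0.025, 0.015, 0, 0, 0, 0, -1, 0.01, 0.005, 0, 0, 0, 0, -1, 0, 0, 0, 0, 0, 0]}}

```text
clock: 6.45
tcp_pos: [0.5851, -0.0532, 0.1949]
orientation: [-0.008, 0.75, 0.662, -0.004]
wrist_force: [-0.5, 0.6, -2.3]
finger_gap: 0.0117
```

```bash
python3 - <<'E'
from h import *
go((.5975,-.0397,.195),84)
E
```

```text
t 6.45 tcp [ 0.5851 -0.0532  0.1949] yaw 82.9 j6 -0.11 F [-0.5  0.6 -2.3] T [-0.06  0.01  0.03] gap 0.0117
shift mm [14.9 10.6 -0.2] turn [-1.  -0.3 -1.1]
```

Request:
{"fn": "carry_out", "kwargs": {"moves": [-1, 0.015, 0.0105, 0, -1, -0.3, -1.1, -1, 0, 0, 0, 0, 0, 0, -1, 0, 0, 0, 0, 0, 0, -1, 0, 0, 0, 0, 0, 0, -1, 0, 0, 0, 0, 0, 0]}}

```text
clock: 7.08
tcp_pos: [0.5966, -0.0414, 0.1949]
orientation: [0.0, 0.744, 0.668, -0.0]
wrist_force: [0.1, -0.2, -3.6]
finger_gap: 0.0115
```

```bash
python3 - <<'E'
from h import *
go((.5975,-.0397,.195),84)
s=snap('scene','s2.png'); t=snap('top','t2.png')
a=cv2.resize(s[110:290,260:400],(467,600),interpolation=cv2.INTER_CUBIC)
b=cv2.resize(t[130:260,240:340],(333,433),interpolation=cv2.INTER_CUBIC)
c=np.zeros((600,800,3),np.uint8);c[:,:467]=a;c[:433,467:]=b
cv2.imwrite('pics/c2.png',c[...,::-1])
E
```

```text
t 7.08 tcp [ 0.5966 -0.0414  0.1949] yaw 83.9 j6 -0.1 F [ 0.1 -0.2 -3.6] T [-0.01 -0.03  0.02] gap 0.0115
shift mm [ 1.8  0.7 -0.1] turn [ 0.   0.  -0.1]
```

View pics/c2.png

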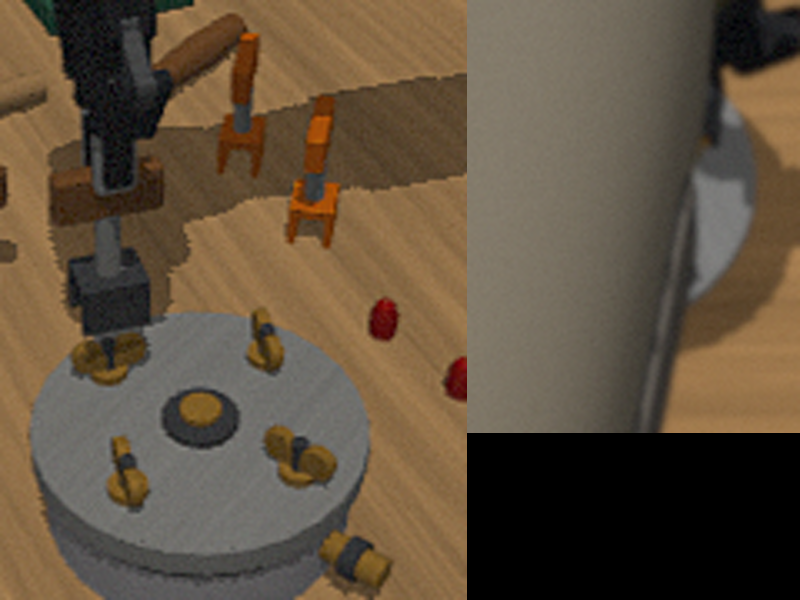

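The scene view shows the fork just above the opposite nut, with the bar at about (276-308,168) and the shaft at about (292,183). The top view is blocked by the arm.

```bash
python3 - <<'E'
from h import *
s=cv2.imread('pics/s2.png')[...,::-1]
print(proj('scene',[(.5966,-.0414,.165),(.5966+.003,-.0414,.165),(.5966,-.0414+.003,.165)]))
print(s[178:190,284:302].sum(2)//3)
# expected fork corner bottoms for key at tcp, bottom z .115
for a in (174-90+90,):
    d=np.array([np.cos(np.radians(a)),np.sin(np.radians(a)),0]);n=np.array([-d[1],d[0],0])
    c=np.array([.5966,-.0414,.115]);print(proj('scene',[c+d*i*.019+n*j*.016 for i in(-1,1) for j in(-1,1)]))
    c[2]+=.098-.014;print('bar',proj('scene',[c+d*i*.03 for i in(-1,1)]))
E
```

```text
[[292.89463163 182.24672106]
 [291.34757389 182.67975643]
 [293.56534617 183.19039348]]
[[73 71 72 66 57 71 78 76 74 74 54 47 59 69 65 65 61 70]
 [71 65 71 67 59 72 74 76 75 77 61 52 64 64 69 63 74 69]
 [61 69 75 69 64 72 76 75 75 73 59 52 66 64 65 69 65 66]
 [68 70 69 73 67 69 76 75 73 78 57 43 63 70 69 67 64 71]
 [73 70 68 75 70 70 74 77 75 73 67 60 62 72 66 71 74 70]
 [70 69 72 70 63 69 71 75 75 72 69 60 65 72 69 66 69 64]
 [78 68 66 72 70 73 74 77 76 73 73 66 50 47 44 48 66 72]
 [77 70 70 66 66 74 71 74 72 72 74 70 41 32 23 29 39 63]
 [72 67 56 49 52 70 75 79 71 79 68 68 43 33 34 26 44 66]
 [31 28 28 26 51 65 76 77 76 69 64 65 44 36 33 26 38 34]
 [31 35 26 47 53 69 75 78 68 70 75 67 45 36 38 35 37 35]
 [59 52 56 54 56 64 76 73 73 75 70 64 49 33 33 33 49 54]]
[[286.08186625 211.10340096]
 [281.14546638 200.31469985]
 [305.87626029 206.66182706]
 [300.45571128 196.13097757]]
bar [[275.8158775  170.09105911]
 [308.86410676 163.60399817]]
```

Request:
{"fn": "carry_out", "kwargs": {"moves": [-1, 0.0015, 0.0007, 0.01, 0, 0, 0, -1, 0, 0, 0.01, 0, 0, 0, -1, 0, 0, 0.008, 0, 0, 0, -1, 0, 0, 0.004, 0, 0, 0, -1, 0, 0, 0, 0, 0, 0]}}

```text
clock: 7.8
tcp_pos: [0.5969, -0.0398, 0.1594]
orientation: [-0.001, 0.744, 0.668, -0.001]
wrist_force: [-0.1, -0.4, -1.8]
finger_gap: 0.0116
```

```bash
python3 - <<'E'
from h import *
go((.5975,-.0397,.161),84)
s=snap('scene','s3.png')
a=cv2.resize(s[130:250,250:410],(800,600),interpolation=cv2.INTER_CUBIC)
cv2.imwrite('pics/c3.png',a[...,::-1])
E
```

```text
t 7.8 tcp [ 0.5969 -0.0398  0.1594] yaw 83.9 j6 -0.09 F [-0.1 -0.4 -1.8] T [-0.03 -0.   -0.02] gap 0.0116
shift mm [ 0.2  0.6 -1.6] turn [-0.1  0.  -0.1]
```

View pics/c3.png

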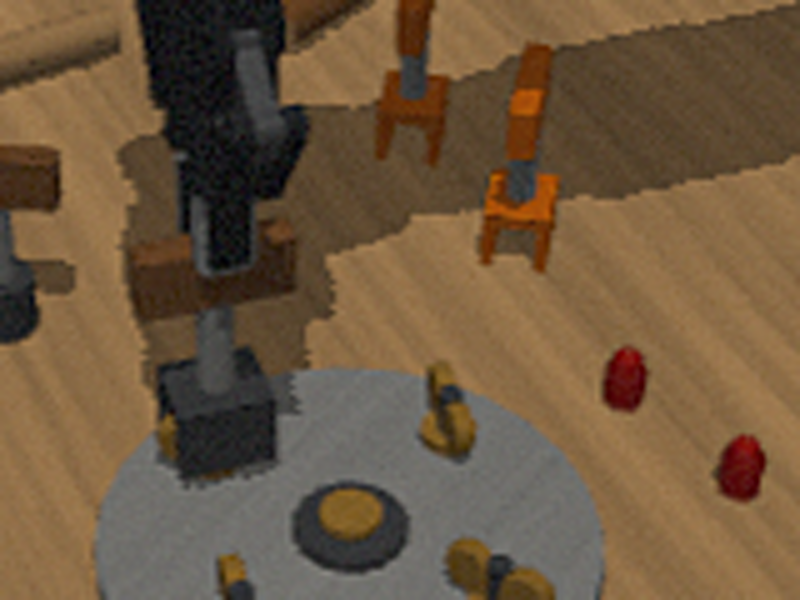

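The fork is seated over the opposite nut at crop (215,415), and the force is low. Next I turn it clockwise.

Request:
{"fn": "carry_out", "kwargs": {"moves": [-1, 0, 0, -0.001, 0, 0, 10, -1, 0, 0, -0.0005, 0, 0, 10, -1, 0, 0, -0.0005, 0, 0, 10, -1, 0, 0, -0.0005, 0, 0, 10, -1, 0, 0, -0.0005, 0, 0, 10]}}

```text
clock: 8.48
tcp_pos: [0.5976, -0.0393, 0.1627]
orientation: [-0.001, 0.96, 0.278, -0.0]
wrist_force: [0.8, 0.5, -7.1]
finger_gap: 0.0118
```

```bash
python3 - <<'E'
from h import *
go((.5975,-.0397,.160),8)
E
```

```text
t 8.47 tcp [ 0.5976 -0.0393  0.1627] yaw 32.3 j6 0.81 F [ 0.8  0.5 -7.1] T [ 0.16 -0.4   0.1 ] gap 0.0118
shift mm [-0.3  0.3  2.7] turn [-0.1  0.  24.3]
```

Request:
{"fn": "carry_out", "kwargs": {"moves": [-1, 0, 0, 0.002, 0, 0, 9, -1, 0, 0, 0, 0, 0, 8, -1, 0, 0, 0, 0, 0, 6, -1, 0, 0, 0, 0, 0, 4, -1, 0, 0, 0, 0, 0, 4]}}

```text
clock: 9.1
tcp_pos: [0.5992, -0.0383, 0.1618]
orientation: [-0.001, 1.0, 0.005, 0.001]
wrist_force: [-0.0, -1.1, -4.2]
finger_gap: 0.0117
```

```bash
python3 - <<'E'
from h import *
go((.5975,-.0397,.160),8)
E
```

```text
t 9.1 tcp [ 0.5992 -0.0383  0.1618] yaw 0.6 j6 1.36 F [-0.  -1.1 -4.2] T [-0.08 -0.09  1.71] gap 0.0117
shift mm [-1.7  1.3  1.8] turn [-0.1 -0.2 -7.4]
```

The torque of 1.7 N m shows the hard stop. I'll back off, lift clear and check that the key hasn't slipped.

Request:
{"fn": "carry_out", "kwargs": {"moves": [-1, 0, 0, 0, 0, 0, -8, -1, 0, 0, 0, 0, 0, -10, -1, 0, 0, -0.002, 0, 0, -6, -1, 0, 0, -0.01, 0, 0, 0, -1, 0, 0, -0.02, 0, 0, 0]}}

```text
clock: 9.72
tcp_pos: [0.5988, -0.0381, 0.1948]
orientation: [-0.001, 0.976, 0.219, 0.001]
wrist_force: [-0.2, -0.1, -2.3]
finger_gap: 0.0113
```

Request:
{"fn": "carry_out", "kwargs": {"moves": [-1, 0, 0, -0.01, 0, 0, 0, -1, 0, 0, 0, 0, 0, 0, -1, 0, 0, 0, 0, 0, 0, -1, 0, 0, 0, 0, 0, 0, -1, 0, 0, 0, 0, 0, 0]}}

```text
clock: 10.35
tcp_pos: [0.5996, -0.0383, 0.2067]
orientation: [-0.0, 0.976, 0.217, 0.002]
wrist_force: [-0.1, 0.4, -2.1]
finger_gap: 0.0114
```

```bash
python3 - <<'E'
from h import *
go((.51,-.013,.200),-12.2)
s=snap('scene','s4.png')
a=cv2.resize(s[110:260,250:400],(600,600),interpolation=cv2.INTER_CUBIC)
cv2.imwrite('pics/c4.png',a[...,::-1])
E
```

```text
t 10.35 tcp [ 0.5996 -0.0383  0.2067] yaw 25.1 j6 0.94 F [-0.1  0.4 -2.1] T [0.05 0.01 0.02] gap 0.0114
shift mm [-70.5 -60.8   6.3] turn [-0.  -0.3 37.3]
```

View pics/c4.png

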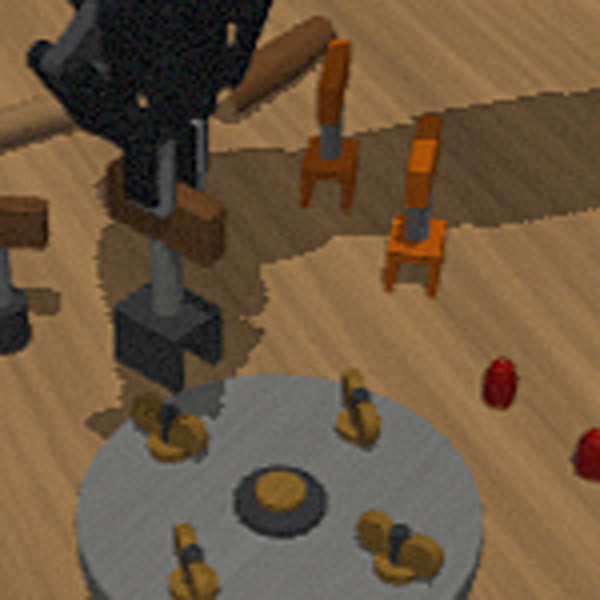

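The opposite nut's wings now point at the cap, and the key is still held upright. Next I'll check the key's yaw against the tool.

```bash
python3 - <<'E'
from m import *
def ang(a,b,z):
    P=[onz('scene',250+u/4-.375,110+v/4-.375,z) for u,v in(a,b)]; d=P[1]-P[0]; print(np.degrees(np.arctan2(d[1],d[0]))%180, np.hypot(*d[:2]),(P[0]+P[1])[:2]/2)
ang((117,355),(183,388),.127)
ang((183,388),(220,358),.127)
ang((110,213),(220,263),.197)
s=cv2.imread('pics/s4.png')[...,::-1].copy()
for c,p in blobs(s,(8,95,25),(16,255,112),(272,145,308,178),10):
    print(c,len(p),line('scene',p,.207))
    # bottom edge
    for x in range(p[:,0].min(),p[:,0].max()+1,2): print(x,p[p[:,0]==x,1].max(),p[p[:,0]==x,1].min(),end='; ')
E
```

```text
118.3712847345017 0.03843145931375983 [ 0.61134141 -0.03597987]
26.817706684535267 0.026683130484277718 [ 0.59030378 -0.02509129]
118.41237109529013 0.06064740218052959 [ 0.60107804 -0.03934872]
[292.29959514 164.35222672] 494 (array([ 0.59811752, -0.03838779]), np.float64(67.09536427675087), array([0.06301879, 0.07397847]))
273 156 156; 275 176 155; 277 176 150; 279 175 149; 281 177 154; 283 174 161; 285 175 162; 287 168 163; 289 169 164; 291 170 164; 293 172 163; 295 173 156; 297 177 156; 299 174 158; 301 177 154; 303 176 149; 305 175 148; 307 175 148;
```

Request:
{"fn": "carry_out", "kwargs": {"moves": [-1, 0, 0, 0, 0, -0.3, 10, -1, 0, 0, 0, 0, 0, 10, -1, 0, 0, 0, 0, 0, 10, -1, 0, 0, 0, 0, 0, 9, -1, -0.02, 0, 0, 0, 0, 0]}}

```text
clock: 11.02
tcp_pos: [0.5802, -0.0332, 0.2046]
orientation: [0.0, 0.991, -0.133, -0.002]
wrist_force: [-0.3, -0.2, -1.8]
finger_gap: 0.0116
```

Request:
{"fn": "carry_out", "kwargs": {"moves": [-1, -0.03, 0, 0, 0, 0, 0, -1, -0.025, 0, 0, 0, 0, 0, -1, -0.01, 0, 0, 0, 0, 0, -1, 0, 0, 0, 0, 0, 0, -1, 0, 0, 0, 0, 0, 0]}}

```text
clock: 11.65
tcp_pos: [0.5159, -0.0157, 0.2041]
orientation: [0.0, 0.991, -0.133, -0.002]
wrist_force: [-0.1, 0.6, -1.4]
finger_gap: 0.0113
```

```bash
python3 - <<'E'
from h import *
go((.5105,-.0125,.195),-15)
E
```

```text
t 11.65 tcp [ 0.5159 -0.0157  0.2041] yaw -15.3 j6 1.65 F [-0.1  0.6 -1.4] T [ 0.01 -0.   -0.03] gap 0.0113
shift mm [-6.1 -1.6  9.1] turn [ 0.1  0.2 -0.3]
```

Request:
{"fn": "carry_out", "kwargs": {"moves": [-1, -0.006, -0.0016, 0.005, 0, 0.2, -0.3, -1, 0, 0, 0.004, 0, 0, 0, -1, 0, 0, 0, 0, 0, 0, -1, 0, 0, 0, 0, 0, 0, -1, 0, 0, 0, 0, 0, 0]}}

```text
clock: 12.28
tcp_pos: [0.5116, -0.0129, 0.1938]
orientation: [0.001, 0.991, -0.131, 0.0]
wrist_force: [0.5, -0.1, -1.9]
finger_gap: 0.0111
```

```bash
python3 - <<'E'
from h import *
go((.5105,-.0125,.161),-15)
s=snap('scene','s5.png')
a=cv2.resize(s[130:280,260:410],(600,600),interpolation=cv2.INTER_CUBIC)
cv2.imwrite('pics/c5.png',a[...,::-1])
E
```

```text
t 12.28 tcp [ 0.5116 -0.0129  0.1938] yaw -15.0 j6 1.65 F [ 0.5 -0.1 -1.9] T [0.05 0.06 0.03] gap 0.0111
shift mm [-1.2 -0.1 32.8] turn [ 0.1 -0.  -0. ]
```

View pics/c5.png

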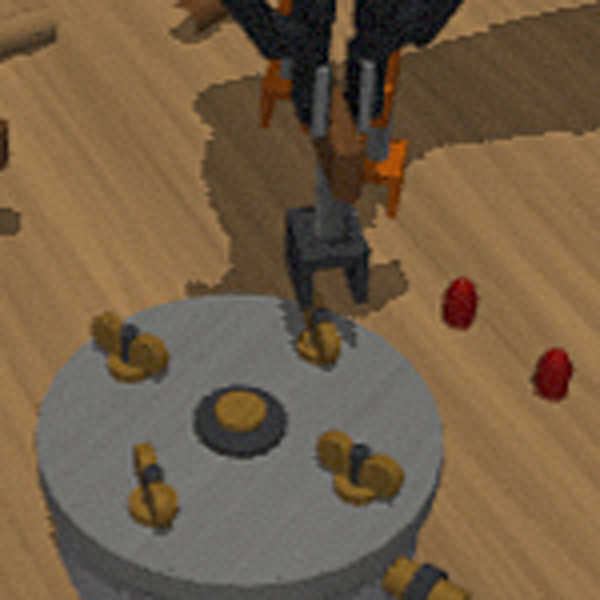

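```bash
python3 - <<'E'
from h import *
e=onz('scene',260+331/4-.375,130+305/4-.375,.114); d=np.array([np.cos(np.radians(78)),np.sin(np.radians(78)),0])
print('key centre',e-d*.019)
def P(u,v,z): return onz('scene',260+u/4-.375,130+v/4-.375,z)
print('left boss',P(318,350,.073), 'cap',P(240,408,.082))
E
```

```text
key centre [ 0.51261003 -0.01671523  0.114     ]
left boss [ 0.51375255 -0.01207956  0.073     ] cap [0.56982645 0.01606605 0.082     ]
```

The fork's slot lines up with the left nut, within about 1 mm across it. Next I lower it and turn.

Request:
{"fn": "carry_out", "kwargs": {"moves": [-1, 0, 0, 0.01, 0, 0, 0, -1, 0, 0, 0.01, 0, 0, 0, -1, 0, 0, 0.008, 0, 0, 0, -1, 0, 0, 0.004, 0, 0, 0, -1, 0, 0, 0, 0, 0, 0]}}

```text
clock: 12.95
tcp_pos: [0.5112, -0.0128, 0.1588]
orientation: [0.001, 0.991, -0.131, -0.0]
wrist_force: [0.4, -1.1, -3.3]
finger_gap: 0.0114
```

```bash
python3 - <<'E'
from h import *
go((.5105,-.0125,.160),-15)
E
```

```text
t 12.95 tcp [ 0.5112 -0.0128  0.1588] yaw -15.0 j6 1.65 F [ 0.4 -1.1 -3.3] T [0.04 0.04 0.01] gap 0.0114
shift mm [-0.7 -0.1 -1.2] turn [ 0.1  0.  -0. ]
```

Request:
{"fn": "carry_out", "kwargs": {"moves": [-1, 0, 0, -0.001, 0, 0, 10, -1, 0, 0, 0, 0, 0, 10, -1, 0, 0, 0, 0, 0, 10, -1, 0, 0, 0, 0, 0, 10, -1, 0, 0, 0, 0, 0, 10]}}

```text
clock: 13.58
tcp_pos: [0.5131, -0.0134, 0.1602]
orientation: [0.0, 0.836, -0.549, 0.001]
wrist_force: [-0.1, -0.2, -3.9]
finger_gap: 0.0114
```

```bash
python3 - <<'E'
from h import *
go((.5105,-.0125,.160),-84)
E
```

```text
t 13.57 tcp [ 0.5131 -0.0134  0.1602] yaw -66.6 j6 2.55 F [-0.1 -0.2 -3.9] T [-0.16 -0.17  0.1 ] gap 0.0114
shift mm [-1.9  2.   0.2] turn [-0.1 -0.1 17.4]
```

Request:
{"fn": "carry_out", "kwargs": {"moves": [-1, 0, 0, 0, 0, 0, 8, -1, 0, 0, 0, 0, 0, 6, -1, 0, 0, 0, 0, 0, 5, -1, 0, 0, 0, 0, 0, 4, -1, 0, 0, 0, 0, 0, 3.5]}}

```text
clock: 14.2
tcp_pos: [0.5132, -0.0136, 0.1602]
orientation: [-0.001, -0.686, 0.727, -0.002]
wrist_force: [0.1, -0.9, -3.8]
finger_gap: 0.0111
```

```bash
python3 - <<'E'
from h import *
go((.5105,-.0125,.160),-84)
E
```

```text
t 14.2 tcp [ 0.5132 -0.0136  0.1602] yaw -93.3 j6 3.02 F [ 0.1 -0.9 -3.8] T [-0.17  0.09  2.38] gap 0.0111
shift mm [-1.   2.8  0.2] turn [-0.1 -0.3 -9.3]
```

The stop gives 2.4 N m. I'll back off and lift.

Request:
{"fn": "carry_out", "kwargs": {"moves": [-1, 0, 0, 0, 0, 0, -8, -1, 0, 0, 0, 0, 0, -9, -1, 0, 0, -0.002, 0, 0, -8, -1, 0, 0, -0.01, 0, 0, 0, -1, 0, 0, -0.02, 0, 0, 0]}}

```text
clock: 14.82
tcp_pos: [0.5126, -0.0132, 0.1928]
orientation: [0.002, 0.831, -0.556, 0.001]
wrist_force: [-0.3, 0.6, -1.8]
finger_gap: 0.0115
```

Request:
{"fn": "carry_out", "kwargs": {"moves": [-1, 0, 0, -0.012, 0, 0, -10, -1, 0, 0, 0, 0, 0, -10, -1, 0, 0, 0, 0, 0, -10, -1, 0, 0, 0, 0, 0, -10, -1, 0, 0, 0, 0, 0, -10]}}

```text
clock: 15.45
tcp_pos: [0.5154, -0.0136, 0.2121]
orientation: [0.003, 0.989, -0.147, 0.005]
wrist_force: [-0.1, 0.1, -2.4]
finger_gap: 0.0118
```

```bash
python3 - <<'E'
from h import *
go((.6255,.0485,.205),-15)
E
```

```text
t 15.45 tcp [ 0.5154 -0.0136  0.2121] yaw -16.9 j6 1.69 F [-0.1  0.1 -2.4] T [ 0.02 -0.   -0.03] gap 0.0118
shift mm [ 87.2 -91.5   7.7] turn [ 0.2 -0.6 -1.9]
```

Request:
{"fn": "carry_out", "kwargs": {"moves": [-1, 0.02, -0.02, 0, 0, -0.6, -1.9, -1, 0.025, -0.027, 0, 0, 0, 0, -1, 0.022, -0.023, 0, 0, 0, 0, -1, 0.01, -0.011, 0, 0, 0, 0, -1, 0, 0, 0, 0, 0, 0]}}

```text
clock: 16.08
tcp_pos: [0.6153, 0.0448, 0.2166]
orientation: [0.002, 0.991, -0.137, 0.002]
wrist_force: [-0.5, -0.6, -2.8]
finger_gap: 0.0114
```

```bash
python3 - <<'E'
from h import *
go((.6255,.0485,.198),-15)
E
```

```text
t 16.07 tcp [0.6153 0.0448 0.2166] yaw -15.7 j6 1.79 F [-0.5 -0.6 -2.8] T [-0.02  0.04 -0.01] gap 0.0114
shift mm [ 8.7 -6.4 18.7] turn [ 0.2 -0.3 -0.7]
```

Request:
{"fn": "carry_out", "kwargs": {"moves": [-1, 0.0087, -0.0064, 0.008, 0, 0, -0.7, -1, 0, 0, 0.008, 0, 0, 0, -1, 0, 0, 0, 0, 0, 0, -1, 0, 0, 0, 0, 0, 0, -1, 0, 0, 0, 0, 0, 0]}}

```text
clock: 16.7
tcp_pos: [0.6242, 0.0474, 0.2001]
orientation: [0.002, 0.991, -0.133, 0.002]
wrist_force: [-0.2, 0.0, -3.1]
finger_gap: 0.0112
```

```bash
python3 - <<'E'
from h import *
go((.6255,.0485,.198),-15)
s=snap('scene','s6.png')
a=cv2.resize(s[130:280,240:390],(600,600),interpolation=cv2.INTER_CUBIC)
cv2.imwrite('pics/c6.png',a[...,::-1])
E
```

```text
t 16.7 tcp [0.6242 0.0474 0.2001] yaw -15.2 j6 1.79 F [-0.2  0.  -3.1] T [-0.01 -0.01 -0.07] gap 0.0112
shift mm [ 0.9 -1.4  2.1] turn [ 0.2 -0.2 -0.2]
```

View pics/c6.png

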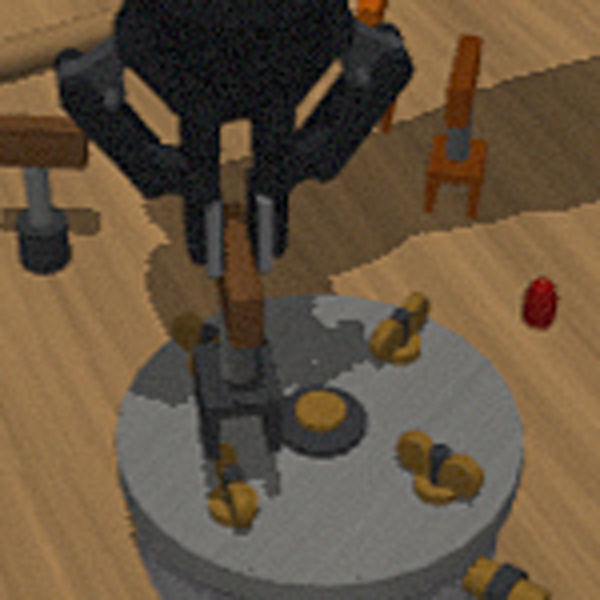

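```bash
python3 - <<'E'
from h import *
def P(u,v,z): return onz('scene',240+u/4-.375,130+v/4-.375,z)
def A(a,b,z):
    d=P(*b,z)-P(*a,z); print('ang',np.degrees(np.arctan2(d[1],d[0]))%180,np.hypot(*d[:2]))
A((215,497),(278,492),.12)      # end face bottom outer corners
A((196,385),(203,415),.15)
A((262,345),(221,335),.19)      # bar end lower
d=np.array([np.cos(np.radians(78)),np.sin(np.radians(78)),0])
e=(P(215,497,.12)+P(278,492,.12))/2; print('key',e-d*.019)
print('boss',P(233,511,.073),'cap',P(320,408,.082))
E
python3 - <<'E'
import cv2
s=cv2.imread('pics/s6.png')
cv2.imwrite('pics/c6b.png',cv2.resize(s[170:265,280:320],(320,760)[:2] if 0 else (252,598),interpolation=cv2.INTER_CUBIC))
E
```

```text
ang 161.0674958359016 0.025682961480996722
ang 76.10346455112936 0.01773729866076976
ang 135.27029787918718 0.01697021662202094
key [0.63265784 0.06433416 0.12      ]
boss [0.62843926 0.04950324 0.073     ] cap [0.56982645 0.01606605 0.082     ]
```

View pics/c6b.png

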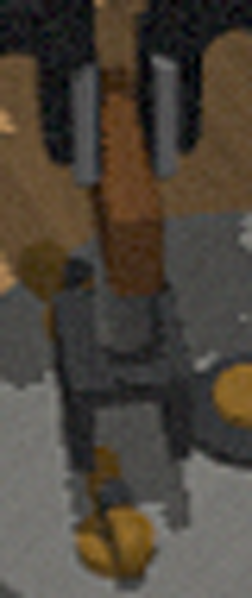

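```bash
python3 - <<'E'
from h import *
def P(u,v,z): return onz('scene',280+u/6.3-.4,170+v/6.3-.4,z)
def A(a,b,z):
    d=P(*b,z)-P(*a,z); print('ang',np.degrees(np.arctan2(d[1],d[0]))%180,np.hypot(*d[:2]))
A((65,390),(55,300),.15)
A((185,385),(165,290),.15)
A((105,218),(98,100),.218)
A((162,217),(133,95),.218)
d=np.array([np.cos(np.radians(78)),np.sin(np.radians(78)),0])
print('key',P(127,462,.12)-d*.019, 'shaft', P(127,320,.16))
print(proj('scene',[(.6242,.0474,.12),(.6242+d[0]*.019,.0474+d[1]*.019,.12)]))
E
```

```text
ang 71.31195820206372 0.03425449511543524
ang 73.36492462673034 0.03658628155060935
ang 68.46715014558959 0.04515462435348463
ang 74.1755931815457 0.047332347423234535
key [0.62538534 0.04210094 0.12      ] shaft [0.62406598 0.04984859 0.16      ]
[[299.32049197 236.86213759]
 [301.71898448 244.80585357]]
```

The fork sits over the right nut with its bar at about 73° against the wings at 77°, and the left nut now points at the cap. I'll make a small correction and then lower it.

Request:
{"fn": "carry_out", "kwargs": {"moves": [-1, 0.002, -0.0014, 0.01, 0, 0, -3, -1, 0, 0, 0.01, 0, 0, 0, -1, 0, 0, 0.01, 0, 0, 0, -1, 0, 0, 0.006, 0, 0, 0, -1, 0, 0, 0, 0, 0, 0]}}

```text
clock: 17.38
tcp_pos: [0.6267, 0.0478, 0.1633]
orientation: [0.002, 0.994, -0.107, 0.002]
wrist_force: [0.5, -0.3, -2.4]
finger_gap: 0.0114
```

```bash
python3 - <<'E'
from h import *
go((.626,.0485,.160),-12)
E
```

```text
t 17.38 tcp [0.6267 0.0478 0.1633] yaw -12.3 j6 1.74 F [ 0.5 -0.3 -2.4] T [ 0.03 -0.    0.01] gap 0.0114
shift mm [-0.8 -0.5  3.3] turn [ 0.2 -0.3 -0.3]
```

Request:
{"fn": "carry_out", "kwargs": {"moves": [-1, 0, 0, 0.002, 0, 0, 10, -1, 0, 0, 0, 0, 0, 10, -1, 0, 0, 0, 0, 0, 10, -1, 0, 0, 0, 0, 0, 10, -1, 0, 0, 0, 0, 0, 10]}}

```text
clock: 18.0
tcp_pos: [0.6275, 0.0475, 0.1613]
orientation: [0.001, 0.848, -0.529, 0.004]
wrist_force: [0.4, -0.3, -4.5]
finger_gap: 0.0111
```

```bash
python3 - <<'E'
from h import *
go((.626,.0485,.160),-84)
E
```

```text
t 18.0 tcp [0.6275 0.0475 0.1613] yaw -63.9 j6 2.64 F [ 0.4 -0.3 -4.5] T [-0.1  -0.13  0.18] gap 0.0111
shift mm [-1.6  0.9  1.3] turn [-0.2 -0.4 20.1]
```

Request:
{"fn": "carry_out", "kwargs": {"moves": [-1, 0, 0, 0.001, 0, 0, 7, -1, 0, 0, 0, 0, 0, 5, -1, 0, 0, 0, 0, 0, 4, -1, 0, 0, 0, 0, 0, 3, -1, 0, 0, 0, 0, 0, 2]}}

```text
clock: 18.62
tcp_pos: [0.6278, 0.0471, 0.1612]
orientation: [0.001, 0.734, -0.679, 0.005]
wrist_force: [0.9, -1.2, -3.2]
finger_gap: 0.0112
```

```bash
python3 - <<'E'
from h import *
go((.626,.0485,.160),-84)
E
```

```text
t 18.62 tcp [0.6278 0.0471 0.1612] yaw -85.5 j6 3.01 F [ 0.9 -1.2 -3.2] T [-0.11 -0.    1.29] gap 0.0112
shift mm [-1.5  1.7  1.2] turn [-0.3 -0.4 -1.5]
```

Request:
{"fn": "carry_out", "kwargs": {"moves": [-1, 0, 0, 0, 0, 0, 3, -1, 0, 0, 0, 0, 0, 1.5, -1, 0, 0, 0, 0, 0, 0, -1, 0, 0, 0, 0, 0, -8, -1, 0, 0, 0, 0, 0, -9]}}

```text
clock: 19.25
tcp_pos: [0.6279, 0.0473, 0.1615]
orientation: [0.001, 0.807, -0.591, 0.005]
wrist_force: [0.5, -0.9, -3.1]
finger_gap: 0.0111
```

Request:
{"fn": "carry_out", "kwargs": {"moves": [-1, 0, 0, 0, 0, 0, -6, -1, 0, 0, -0.006, 0, 0, 0, -1, 0, 0, -0.02, 0, 0, 0, -1, 0, 0, -0.02, 0, 0, 0, -1, 0, 0, -0.01, 0, 0, -5]}}

```text
clock: 19.88
tcp_pos: [0.6277, 0.0474, 0.2207]
orientation: [0.001, 0.857, -0.516, 0.005]
wrist_force: [0.8, -0.7, -3.0]
finger_gap: 0.0114
```

```bash
python3 - <<'E'
from h import *
go((.465,-.20,.21),-62)
s=snap('scene','s7.png')
E
```

```text
t 19.88 tcp [0.6277 0.0474 0.2207] yaw -62.1 j6 2.61 F [ 0.8 -0.7 -3. ] T [ 0.02 -0.07 -0.05] gap 0.0114
shift mm [142.3 259.7  11.1] turn [-0.2 -0.5 -0.1]
```

Request:
{"fn": "carry_out", "kwargs": {"moves": [-1, 0.02, 0.033, 0, 0, -0.5, 0, -1, 0.03, 0.05, 0, 0, 0, 0, -1, 0.03, 0.05, 0, 0, 0, 0, -1, 0.03, 0.05, 0, 0, 0, 0, -1, 0.03, 0.05, 0, 0, 0, 0]}}

```text
clock: 20.55
tcp_pos: [0.4871, -0.1883, 0.2225]
orientation: [-0.003, 0.854, -0.52, 0.005]
wrist_force: [0.1, -0.2, -2.1]
finger_gap: 0.0111
```

Request:
{"fn": "carry_out", "kwargs": {"moves": [-1, 0.02, 0.033, 0, 0, 0, 0, -1, 0.01, 0.02, 0, 0, 0, 0, -1, 0, 0, 0, 0, 0, 0, -1, 0, 0, 0, 0, 0, 0, -1, 0, 0, 0, 0, 0, 0]}}

```text
clock: 21.18
tcp_pos: [0.4511, -0.2437, 0.2237]
orientation: [-0.004, 0.849, -0.529, 0.007]
wrist_force: [-0.0, -0.3, -3.0]
finger_gap: 0.0113
```

```bash
python3 - <<'E'
from m import *
go((.466,-.223,.09),-62)
t=snap('top','t8.png'); s=snap('scene','s8.png')
B=blobs(t,(10,140,60),(28,255,255),(235,140,330,230),4)
for nm,c in dict(spout=(256,197),opp=(309.5,167),left=(296.8,209),right=(268.5,157.5)).items():
    q=[q for cc,q in B if np.hypot(*(cc-c))<12]
    if q: p=np.vstack(q); m,a,l=line('top',p,.087); print(nm,len(p),m.round(4),a.round(1),l.round(3))
c=np.zeros((600,800,3),np.uint8)
c[:,:400]=cv2.resize(s[90:210,270:350],(400,600),interpolation=cv2.INTER_CUBIC)
c[:400,400:]=cv2.resize(t[135:235,235:335],(400,400),interpolation=cv2.INTER_CUBIC)
cv2.imwrite('pics/c8.png',c[...,::-1])
E
```

```text
t 21.18 tcp [ 0.4511 -0.2437  0.2237] yaw -63.9 j6 2.03 F [-0.  -0.3 -3. ] T [-0.01  0.03  0.04] gap 0.0113
shift mm [-13.1 -20.8 133.8] turn [-0.8 -0.5 -1.9]
spout 65 [0.5364 0.074 ] 118.0 [0.014 0.035]
opp 70 [ 0.5968 -0.0399] 119.2 [0.015 0.035]
left 59 [ 0.5094 -0.0129] 29.3 [0.014 0.032]
right 51 [0.6227 0.0475] 29.6 [0.014 0.031]
```

View pics/c8.png

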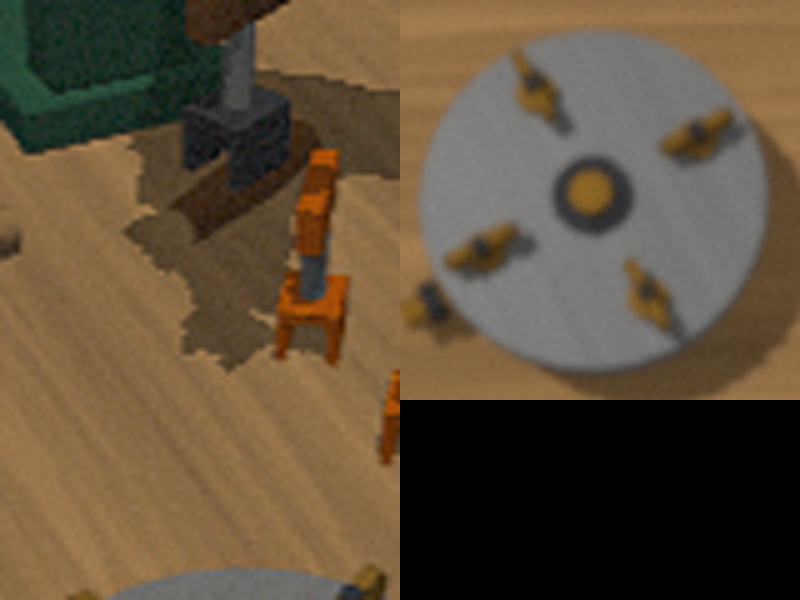

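All three nuts now lie along their radial lines: 119.2°, 29.3° and 29.6°, against 118.0° for the fixed spout nut. The key hangs upright. Next I place it back on its original free spot.

Request:
{"fn": "carry_out", "kwargs": {"moves": [-1, -0.013, -0.021, 0, -0.8, -0.5, -1.9, -1, 0, 0, 0.025, 0, 0, 0, -1, 0, 0, 0.04, 0, 0, 0, -1, 0, 0, 0.035, 0, 0, 0, -1, 0, 0, 0.015, 0, 0, 0]}}

```text
clock: 21.9
tcp_pos: [0.4685, -0.22, 0.1075]
orientation: [0.0, 0.859, -0.512, 0.002]
wrist_force: [0.0, 0.0, -2.0]
finger_gap: 0.0113
```

```bash
python3 - <<'E'
from h import *
go((.466,-.223,.083),-62)
E
```

```text
t 21.9 tcp [ 0.4685 -0.22    0.1075] yaw -61.6 j6 2.05 F [ 0.  0. -2.] T [0.06 0.03 0.03] gap 0.0113
shift mm [ 1.4  3.7 24.5] turn [-0.1 -0.2  0.4]
```

Request:
{"fn": "carry_out", "kwargs": {"moves": [-1, 0, 0, 0.01, 0, -0.2, 0, -1, 0, 0, 0.006, 0, 0, 0, -1, 0, 0, 0.002, 0, 0, 0, -1, 0, 0, 0, 0, 0, 0, -1, 0, 0, 0, 0, 0, 0]}}

```text
clock: 22.52
tcp_pos: [0.4698, -0.2192, 0.0892]
orientation: [-0.001, 0.86, -0.511, 0.001]
wrist_force: [-0.2, 0.6, -2.5]
finger_gap: 0.0114
```

```bash
python3 - <<'E'
from h import *
go((.466,-.223,.080),-62)
E
```

```text
t 22.52 tcp [ 0.4698 -0.2192  0.0892] yaw -61.5 j6 2.05 F [-0.2  0.6 -2.5] T [ 0.02  0.02 -0.  ] gap 0.0114
shift mm [1.5 5.2 9.2] turn [-0.1 -0.1  0.5]
```

Request:
{"fn": "carry_out", "kwargs": {"moves": [-1, 0, 0, 0.004, 0, 0, 0, -1, 0, 0, 0.003, 0, 0, 0, -1, 0, 0, 0, 0, 0, 0, -1, 0, 0, 0, 0, 0, 0, -1, 0, 0, 0, 0, 0, 0]}}

```text
clock: 23.15
tcp_pos: [0.4702, -0.2196, 0.0825]
orientation: [-0.001, 0.859, -0.511, 0.002]
wrist_force: [-0.6, -0.8, -2.4]
finger_gap: 0.0114
```

```bash
python3 - <<'E'
from h import *
go((.466,-.223,.080),-62)
E
```

```text
t 23.15 tcp [ 0.4702 -0.2196  0.0825] yaw -61.5 j6 2.05 F [-0.6 -0.8 -2.4] T [-0.02  0.04 -0.06] gap 0.0114
shift mm [1.  5.3 2.4] turn [-0.2 -0.1  0.5]
```

Request:
{"fn": "carry_out", "kwargs": {"moves": [-1, 0, 0, 0.0015, 0, 0, 0, -1, 0, 0, 0.0015, 0, 0, 0, -1, 0, 0, 0.001, 0, 0, 0, -1, 0, 0, 0, 0, 0, 0, -1, 0, 0, 0, 0, 0, 0]}}

```text
clock: 23.78
tcp_pos: [0.4709, -0.2201, 0.0798]
orientation: [-0.001, 0.859, -0.511, 0.003]
wrist_force: [0.1, -0.3, -2.6]
finger_gap: 0.0116
```

```bash
python3 - <<'E'
from h import *
go((.466,-.223,.080),-62)
E
```

```text
t 23.77 tcp [ 0.4709 -0.2201  0.0798] yaw -61.5 j6 2.05 F [ 0.1 -0.3 -2.6] T [-0.02  0.06  0.04] gap 0.0116
shift mm [ 0.2  5.7 -0.2] turn [-0.2 -0.2  0.5]
```

Request:
{"fn": "carry_out", "kwargs": {"moves": [-1, 0, 0, 0.0012, 0, 0, 0, -1, 0, 0, 0.001, 0, 0, 0, -1, 0, 0, 0.001, 0, 0, 0, -1, 0, 0, 0, 0, 0, 0, -1, 0, 0, 0, 0, 0, 0]}}

```text
clock: 24.4
tcp_pos: [0.4718, -0.2205, 0.0797]
orientation: [-0.001, 0.859, -0.511, 0.004]
wrist_force: [0.0, 0.6, -0.9]
finger_gap: 0.0112
```

```bash
python3 - <<'E'
from h import *
go((.466,-.223,.080),-62)
E
```

```text
t 24.4 tcp [ 0.4718 -0.2205  0.0797] yaw -61.5 j6 2.05 F [ 0.   0.6 -0.9] T [ 0.08 -0.04  0.03] gap 0.0112
shift mm [-0.6  6.3 -0.3] turn [-0.3 -0.4  0.5]
```

Request:
{"fn": "carry_out", "kwargs": {"moves": [-1, 0, 0, 0.001, 0.3, 0.3, 0, -0.5, 0, 0, 0, 0, 0, 0, -0.3, 0, 0, 0, 0, 0, 0, 0, 0, 0, 0, 0, 0, 0, 1, 0, 0, 0, 0, 0, 0]}}

```text
clock: 25.02
tcp_pos: [0.4726, -0.2211, 0.0795]
orientation: [-0.001, 0.859, -0.511, 0.009]
wrist_force: [0.6, -0.9, 0.2]
finger_gap: 0.0598
```

Request:
{"fn": "carry_out", "kwargs": {"moves": [1, 0, 0, 0, 0, 0, 0, 1, 0, 0, 0, 0, 0, 0, 1, 0, 0, 0, 0, 0, 0, 1, 0, 0, 0, 0, 0, 0, 1, 0, 0, 0, 0, 0, 0]}}

```text
clock: 25.65
tcp_pos: [0.4726, -0.2211, 0.0793]
orientation: [-0.001, 0.859, -0.511, 0.009]
wrist_force: [-0.6, -0.6, 0.5]
finger_gap: 0.0854
```

Request:
{"fn": "carry_out", "kwargs": {"moves": [1, 0, 0, -0.02, 0, 0, 0, 1, 0, 0, -0.04, 0, 0, 0, 1, 0, 0, -0.04, 0, 0, 0, 1, 0, 0, -0.04, 0, 0, 0, 1, 0, 0.0, -0.02, 0, 0, 0]}}

```text
clock: 26.28
tcp_pos: [0.4683, -0.219, 0.2417]
orientation: [-0.002, 0.859, -0.511, 0.006]
wrist_force: [0.0, 0.4, -0.4]
finger_gap: 0.0858
```

Request:
{"fn": "carry_out", "kwargs": {"moves": [1, 0.03, 0.04, 0, 0, 0, 0, 1, 0.03, 0.04, 0, 0, 0, 0, 1, 0.03, 0.03, 0, 0, 0, 0, 1, 0, 0, 0, 0, 0, 0, 1, 0, 0, 0, 0, 0, 0]}}

```text
clock: 26.9
tcp_pos: [0.4151, -0.3543, 0.2448]
orientation: [-0.001, 0.86, -0.51, 0.01]
wrist_force: [-0.2, 0.8, 0.4]
finger_gap: 0.0852
```

```bash
python3 - <<'E'
from m import *
go((.466,-.223,.2))
s=snap('scene','s9.png'); t=snap('top','t9.png')
for n,im,box in(('top',t,(380,200,420,255)),('scene',s,(295,135,335,190))):
    for lab,lo,hi in(('wood',(5,95 if n=='scene' else 150,25),(20,255,112)),('dark',(0,0,10),(180,70,70))):
        for c,p in blobs(im,lo,hi,box,60):
            print(n,lab,c.round(1),len(p),[np.round(x,3) for x in line(n,p,.09 if lab=='wood' else .03)])
B=blobs(t,(10,140,60),(28,255,255),(235,140,330,230),4)
for nm,c in dict(spout=(256,197),opp=(309.5,167),left=(296.8,209),right=(268.5,157.5)).items():
    q=[q for cc,q in B if np.hypot(*(cc-c))<12]
    if q: p=np.vstack(q); print(nm,line('top',p,.087)[1].round(1))
E
```

```text
t 26.9 tcp [ 0.4151 -0.3543  0.2448] yaw -61.3 j6 1.78 F [-0.2  0.8  0.4] T [0.05 0.01 0.04] gap 0.0852
shift mm [ -91.4 -107.1   44.7] turn [-0.7 -0.9  0. ]
top wood [396.5 226.5] 215 [array([ 0.47, -0.22]), np.float64(29.623), array([0.016, 0.059])]
top dark [389.2 231.9] 136 [array([ 0.467, -0.212]), np.float64(25.135), array([0.019, 0.035])]
scene wood [312.4 151.8] 264 [array([ 0.475, -0.214]), np.float64(39.447), array([0.03 , 0.079])]
scene wood [329.7 156.5] 68 [array([ 0.448, -0.181]), np.float64(50.405), array([0.021, 0.033])]
scene dark [312.7 175.1] 225 [array([ 0.478, -0.207]), np.float64(57.204), array([0.042, 0.059])]
spout 115.7
opp 118.9
left 30.3
right 28.7
```

```bash
python3 -c "
from workcell import env
print(env.hand_in())"
```

```text
the job is handed in; nothing more can be done
None
```

I tightened the three loose wing nuts to their stops with the fork key in cross order: opposite the spout first, then left, then right. I then stood the key upright about 5 mm from where it started, let go, backed the arm off and handed in at about 27 s.

**Stops:** each nut ended in a clear rise in torque, about 1.7, 2.4 and 1.3 N m, against 0.1 N m of friction. On the right nut I then pushed a few degrees further without taking another reading.

**Nut angles:** the last top view gave these wing lines:

| Nut | Wing line | Radial line |
|---|---|---|
| Opposite | 118.9° | 117.8° |
| Left | 30.3° | 27.8° |
| Right | 28.7° | 27.8° |
| Spout (fixed) | 115.7° | 117.8° |

The fixed spout nut itself read 115.7° to 118.0° across pictures, so these differences of up to 2.5° are within measuring error.

**Key:** its outline in both views matched the starting upright pose, with the handle bar at 29.6° against 28.1° at the start. I had used all 12 picture views, so this last check is from colour masks only. The key also slipped a few degrees in the grip during the turns, which did no harm.

**Gap reading:** the finger gap read 11.4 mm on the 14 mm bar. I did not resolve that, but the grip held throughout.

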